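# Draw a frame rail home with its quarter-turn cam lock

### The job

Slide the wooden rail along its guides until it meets the spring pads and the ball head of its bolt is inside the open cam lock, and let go of it. Then take the flat-bladed driver from its stand, seat its blade in the slot of the sloping cam and turn the cam clockwise to its stop, so that it draws the rail flush against the metal frame and holds it there. Put the driver back upright in the stand it came from; do not turn the cam with the fingers, and leave the awl and the tools lying about where they are.

Things in the scene. Friction and masses are not known exactly. Their poses are not given: they have to be found in the camera images.
- jig: fixed jig: plywood base 110 x 300 x 12 mm, two low guides along y (47 mm apart, top 26 mm over the desk) for the rail, an upright aluminium frame (notch 28 mm wide, 75 mm high) and the cam behind it. Origin: centre of the underside; y from the rail towards the cam, z up. Frame face at y = 40 mm; cam axis crosses the bolt line at (0, 90, 45) mm; end cheek at y = 133 to 142, 68 high. All slippery
- jig_seat (a point): point on the frame's face at the middle of the notch, jig (0, 40, 45) mm; axes as the jig. Two rubber spring pads beside the notch stand 8 mm proud of the face (at jig y = 32) and push the rail slowly back, with about 8 N when it is flush, so that it stays flush only when the cam holds it
- rail: loose wooden rail 45 (x) x 100 (y) x 64 (z) mm, 0.3 kg, standing between the guides; grip it across its 45 mm width, above the guides. Origin: centre of its underside, 12 mm above the desk. From its +y end, 33 mm above its underside, stands a steel bolt (7 mm neck) with a 22 mm ball, whose centre is 37.5 mm from the end face
- rail_end (a point): centre of the rail's +y end face at the bolt: rail (0, 50, 33) mm, axes as the rail. Flush = this point at jig_seat. About 8 mm short of it (jig y) the rail meets the pads; from 4 to 11 mm short the cam can catch the ball
- cam (a joint): angle of the cam in rad: 0 = open (the ball can enter), grows clockwise seen from above, stop at 1.5. From about 0.5 it catches the ball, from 1.25 the rail is fully drawn in; it stays where it is left. Takes up to about 0.3 N m
- cam_slot (a point): middle of the floor of the slot in the steel cam (disc 82 mm across, raised hub 36 mm long); turns with the cam. z: the cam's axis, out of the disc, leaning 30 degrees from vertical towards the jig's -x (towards the robot); x: along the slot. Slot 28 mm long, 7 wide, 10 deep, upper edges rounded. Clockwise is rotation about -z
- driver: loose driver 170 mm long, 0.16 kg, upright in its stand. Origin: centre of the underside of its round guard (45 mm across, 6 thick), which rests on the stand; z along the handle, away from the tip. Black handle z = 6 to 90 mm, 30 mm (x) by 24 mm (y): grip across the 24 mm flats. Below: 10 mm shank, flat blade 22 mm wide (x), 4 thick (y), tip at z = -80
- driver_tip (a point): middle of the blade's tip edge: driver (0, 0, -80) mm, axes as the driver
- stand: fixed wooden block 66 x 66 x 90 mm with a 30 x 30 mm square hole through it from above; it holds the driver. Origin: centre of its underside on the desk; z up
- stand_seat (a point): centre of the stand's top, at the mouth of the hole, 90 mm above the desk: the driver's origin rests here
- awl: a pointed awl in another, identical block; its handle is a short round black knob (36 mm wide, 63 mm high): not to be used. Origin under its guard, 90 mm above the desk
- awl_stand: the awl's fixed wooden block, 66 x 66 x 90 mm, same as the stand; the two blocks may change places. Origin: centre of its underside
- black_gear_1: black plastic gear 75 mm across, 24 mm high, lying on the desk; bystander; origin: centre of its underside
- spanner_13: steel spanner 142 mm long lying on the desk; bystander; origin: centre of its underside
- pliers_blue: pliers with blue grips, 176 mm long, lying on the desk; bystander; origin: centre of its underside
- tape_measure: yellow tape measure 34 x 94 x 62 mm; bystander; origin: centre of its underside

How it is judged:
On the way, in this order (a step that is already met when the one before it is completed fails the run):
1. the rail is slid up to the spring pads (within 11.5 mm of the frame) while the cam is still open, and let go (y of rail_end in the frame of jig above 0.0285 m and value of joint cam below 0.3 rad and contact force between the fingers and rail below 0.1 N), for 0.2 s.
2. the driver's blade is seated in the slot of the cam, in line with the cam's axis (distance between driver_tip and cam_slot below 0.007 m and angle between the z axis of driver and the z axis of cam_slot, either way round below 0.15 rad), for 0.1 s.
3. the cam is turned past 1.3 rad with the driver's blade in its slot, and the rail is drawn to within 2.5 mm of the frame (value of joint cam above 1.3 rad and distance between driver_tip and cam_slot below 0.01 m and y of rail_end in the frame of jig above 0.0375 m), for 0.05 s.
At the end, for the whole second after the job is handed in: the cam stands past 1.25 rad, the rail's end is within 2.5 mm of the frame, and the driver rests upright (within 0.1 rad) in its own stand, its guard on the block (within 12 mm of the hole's centre and 5 mm of its top); all at rest (value of joint cam above 1.25 rad and y of rail_end in the frame of jig above 0.0375 m and horizontal distance between driver and stand_seat below 0.012 m and height (world z) of driver below 0.095 m and angle between driver's own z axis and vertical below 0.1 rad and linear speed of driver below 0.02 m/s and linear speed of rail below 0.01 m/s); the robot touches nothing.
It fails at once if the fingers press on the cam (contact force between the fingers and cam above 2 N).
It fails at once if the awl or a tool lying about is moved by more than 30 mm (distance of any of awl, black_gear_1, spanner_13, pliers_blue, tape_measure from where it was at the start of the episode above 0.03 m).
It also fails if it takes over 58 s, if anything falls off the work surface, if the arm or the gripper's body presses on something with over 40 N, if the wrist force passes 120 N, or if a joint passes its speed limit or range.

### The arm

A 7-joint arm with a two-finger parallel gripper is mounted at the origin on a cart in front of the work surface, level with it; the furniture and walls round the work are solid. World frame = base frame: x ahead of the robot, y to its left, z up, the work surface at z = 0. Lengths are in m, angles in rad, forces in N, time in s.
With the tool pointing down it reaches from about 0.425 to 0.925 m from the base axis. Payload 6.8 kg.
Tool frame: the origin (TCP) lies midway between the tips of the shut fingers; the grasp point (between the pads) lies 19 mm behind it; z points along the fingers, y is the line along which they close (so a half turn about z gives the same grasp; the last joint's range is limited). The gripper opens to 85 mm and grips with 20 to 120 N. Pads are 22 mm wide; open, the fingers measure 114 mm over their backs; the gripper's body (76 mm by 85 mm) begins 54 mm behind the grasp point. The pads swing forward as they close: fully open they stand 13 mm farther back than shut.
Start: joints at [-0.108, 0.477, 0.022, 1.555, -0.011, 1.109, -0.083], TCP at [0.675, 0, 0.231] pointing down, gripper open.
Joint ranges: [-2.96, 2.96], [-0.34, 2.1], [-1.41, 1.46], [0.24, 2.44], [-1.37, 4.51], [0.17, 1.92], [-2.96, 2.96]. Speed limits (rad/s): [2.39, 2.39, 3.14, 3.14, 3.14, 3.14, 3.14].

### API

Orientations are given as a rotation vector (axis times angle).
In Python, from bench import r gives the robot as it stands.
- The arm moves only by the tool servo_tool, never from a script. Its arguments are lists of equal length, an entry for each row: "turn": the turn, a rotation vector about the world's x, y, z in units of 5 degrees (1.0 is 5 degrees), a list of three; "slide": the shift along the world's x, y, z in units of 30 mm (1.0 is 30 mm), a list of three; "hand": the opening, from 0 (shut) to 1 (fully open). In form: {"turn": [[rx, ry, rz], ...], "slide": [[dx, dy, dz], ...], "hand": [hand, ...]}. A call has 1 to 8 rows; each row is the pose to reach, as a shift and turn from the pose commanded when the call began; what a row does not reach only later rows make up. A row lasts 1/8 s, in which the tool goes at most 62.5 mm and 10.7 degrees, less where a joint would pass 70% of its speed; a pose out of reach is approached as far as the arm can. A call with a gripper value outside its range is refused whole. The fingers move at their own pace and stop on an object; "squeeze" is the grip in N (left out, the last holds). Time passes only in rows, so rows that repeat a pose let the fingers close. It gives the time, the measured TCP pose, the force, the opening and the grip force at its end, in the units of the state.
- r.get_obs(): the state, without advancing time (a new reading comes with each control period).
- r.grab_frame(name): name is "scene" or "side" or "wrist"; returns (picture, depth): 384x512x3 uint8, red, green, blue; 384x512 float32, m along the optical axis (not along the pixel's ray), 0 where there is no reading.
- r.get_calibration(name): a dict with "fovy" (degrees; the focal length in pixels is half the picture's height over the tangent of half this angle, whatever the lens; pixels are square), "cx", "cy" (the principal point, pixels), "R" (3x3) and "t" (3): a world point X has camera coordinates R X + t. Camera axes: x right, y down, z forward; pixel columns grow to the right and rows downward; lengths in m; the calibration is good to about 2 mm. A picture is of the moment at which its call begins: read the wrist's pose just before it. get_calibration takes no time and is no camera call; for the wrist camera it gives the pose at the moment of the call.
- r.hand_in(): hands the job in; it is judged then, once.
The state is a dict: "clock": time; "joints": joint angles; "qvel": joint speeds; "tau": joint torques, N m; "tcp_pos": TCP position; "orientation": TCP orientation; "contact_force": force on the tool from outside, world axes, zero at the start; "moment": the same for the moment, N m; "grip_width": finger opening in m; "gripper_force": force on a finger pad.
Only numpy, scipy, OpenCV 4.12 (cv2) and the standard library are available. Lean on these libraries where they do the work, as an engineer would, in place of code of your own. Each camera call takes 0.05 s, during which the arm holds its last target. There are 200 camera calls.

## Working session

There is one attempt and no reset: what is moved stays moved. The work goes in short steps, Python scripts to look and compute and a tool call to move; the robot and the scene stay as the last step left them, time stands still between calls to the robot, and variables do not carry over. Pictures are saved under pics/ and viewed, at most 10 in all, crops included, and the job is handed in when it is done.

Besides the shell and the picture viewer there is one more tool, called by a JSON object that holds its "name" and its "arguments", one argument or row to a line. servo_tool: Moves the arm, as the interface text tells. Its arguments: {"type":"object","properties":{"turn":{"type":"array"},"slide":{"type":"array"},"hand":{"type":"array"},"squeeze":{"type":"number"}},"required":["turn","slide","hand"]}

```bash
mkdir -p pics; cat > h.py <<'E'
import numpy as np, cv2
from bench import r
def cam(n):
    c=r.get_calibration(n); f=192/np.tan(np.radians(c['fovy'])/2); return f,c['cx'],c['cy'],np.array(c['R']),np.array(c['t'])
def grab(n,name):
    C=cam(n); p,d=r.grab_frame(n); np.savez('pics/%s.npz'%name,p=p,d=d,f=C[0],cx=C[1],cy=C[2],R=C[3],t=C[4]); cv2.imwrite('pics/%s.png'%name,p[:,:,::-1]); return p,d
def pts(name):
    z=np.load('pics/%s.npz'%name); d=z['d']; v,u=np.mgrid[:d.shape[0],:d.shape[1]]
    P=np.stack([(u-z['cx'])*d/z['f'],(v-z['cy'])*d/z['f'],d],-1)
    W=(P-z['t'])@z['R']; W[d==0]=np.nan; return z['p'],W
E
python3 - <<'E'
from h import *
a=grab('scene','s0')[0]; b=grab('side','d0')[0]
cv2.imwrite('pics/both.png',cv2.resize(np.vstack([a,b])[:,:,::-1],(512,768))[:,:])
o=r.get_obs(); print(o)
for n in ['scene','side']:
    c=cam(n); print(n,-c[3].T@c[4],c[3][2])
E
```

```text
{'clock': 0.1, 'joints': array([-0.10810699,  0.47772611,  0.02234693,  1.55637103, -0.01148543,
        1.10931024, -0.08310445]), 'qvel': array([-0.00066132, -0.00150527, -0.0001128 , -0.00313165,  0.00082101,
        0.0005871 ,  0.00100292]), 'tau': array([ 5.69385389e-03, -5.97765398e+01,  1.61440808e+00, -2.81952703e+01,
        1.29656185e-02,  5.02699884e-03, -1.13572563e-05]), 'tcp_pos': array([ 6.74451541e-01, -1.46922699e-05,  2.30409428e-01]), 'orientation': array([-2.22064195e+00, -2.22069764e+00,  2.01976263e-03]), 'contact_force': array([-0.21322397,  0.37968905,  0.6844512 ]), 'moment': array([0.02304689, 0.02025579, 0.01389464]), 'gripper_force': 0.0, 'grip_width': 0.08522700894967689}
scene [-0.23648161 -0.71735985  1.09567965] [ 0.52630093  0.4929907  -0.69279687]
side [0.14824594 0.74309733 0.75558213] [ 0.33751398 -0.70840694 -0.61987412]
```

View pics/s0.png

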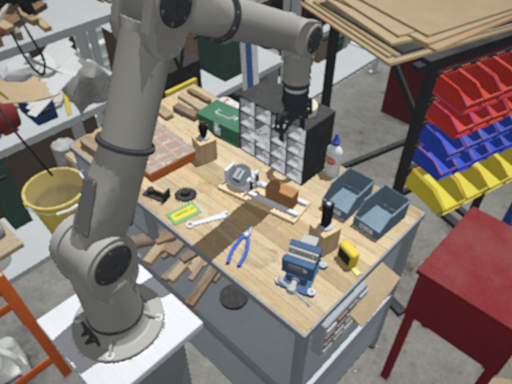

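View pics/d0.png

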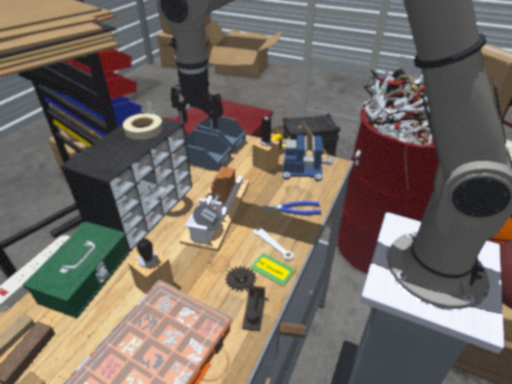

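The right block in scene (325,235) carries the taller handle, so it is probably the driver. The awl is at (203,145), and the jig is around (265,190), with the rail at about (283,190). Next I'll work from the point clouds and enlarged crops.

```bash
python3 - <<'E'
from h import *
grab('wrist','w0')
p,W=pts('s0'); q,V=pts('d0')
A=cv2.resize(p[125:255,180:350],None,fx=3,fy=3,interpolation=2)
for (u,v) in [(327,213),(327,202),(325,235),(203,130),(205,148),(283,185),(240,175),(265,200)]: print(u,v,W[v,u].round(3))
for (u,v) in [(266,127),(266,155),(146,250),(150,270),(225,180),(208,215),(238,185)]: print('side',u,v,V[v,u].round(3))
B=cv2.resize(q[100:270,120:290],None,fx=3,fy=3,interpolation=2)
w=cv2.imread('pics/w0.png')
cv2.imwrite('pics/ab.png',np.hstack([cv2.resize(A[:,:,::-1],(400,306)),cv2.resize(B[:,:,::-1],(306,306))]))
cv2.imwrite('pics/c1.png',np.vstack([np.pad(cv2.resize(A[:,:,::-1],(400,306)),((0,0),(0,0),(0,0))),]))
# combined
ab=cv2.imread('pics/ab.png'); c=np.zeros((600,800,3),np.uint8); c[:306,:706]=ab; ww=cv2.resize(w,(392,294)); c[306:600,:392]=ww
cv2.imwrite('pics/c.png',c)
E
```

```text
327 213 [ 0.559 -0.235  0.158]
327 202 [ 0.568 -0.223  0.186]
325 235 [ 0.547 -0.246  0.086]
203 130 [0.598 0.327 0.135]
205 148 [0.588 0.312 0.07 ]
283 185 [ 0.627 -0.017  0.079]
240 175 [0.577 0.127 0.065]
265 200 [0.578 0.014 0.026]
side 266 127 [ 0.569 -0.215  0.152]
side 266 155 [ 0.555 -0.188  0.065]
side 146 250 [0.597 0.355 0.139]
side 150 270 [0.588 0.366 0.089]
side 225 180 [ 0.604 -0.002  0.076]
side 208 215 [0.582 0.134 0.06 ]
side 238 185 [ 0.591 -0.055  0.023]
```

View pics/c.png

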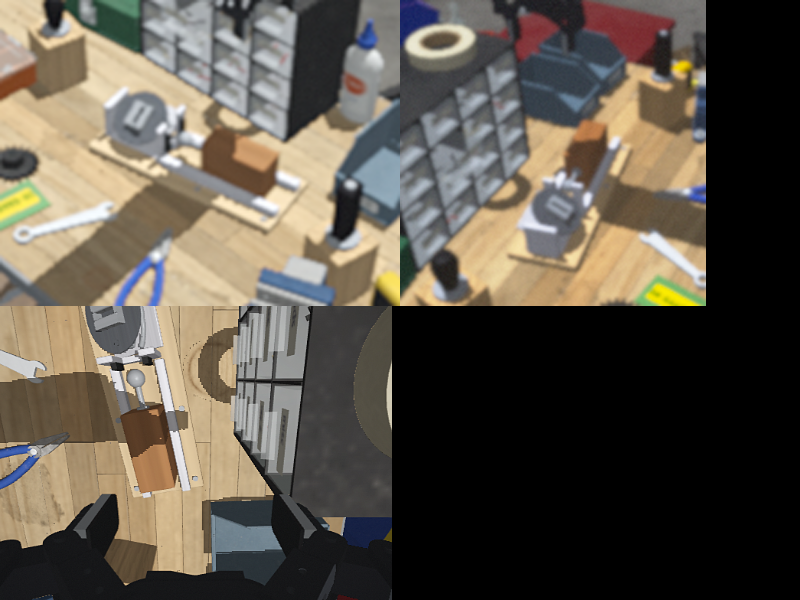

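The wrist picture (wrist at bottom-left) shows the rail top at about (150,445) in the composite, its bolt and ball at (136,380), and the frame and cam above them. The jig is tilted about 10° from world y. Next I'll fit poses from the depth clouds.

```bash
python3 - <<'E'
from h import *
p,W=pts('w0'); s,S=pts('s0'); d,D=pts('d0')
def rect(M,lab):
    X=M[:,:2].astype(np.float32)*1000
    if len(X)<5: print(lab,len(X)); return
    (c,sz,a)=cv2.minAreaRect(X); print(lab,len(X),np.round(c,1),np.round(sz,1),round(a,2),'med z',np.median(M[:,2]).round(4))
def sel(W,x0,x1,y0,y1,z0,z1):
    Q=W.reshape(-1,3); m=(Q[:,0]>x0)&(Q[:,0]<x1)&(Q[:,1]>y0)&(Q[:,1]<y1)&(Q[:,2]>z0)&(Q[:,2]<z1); return Q[m]
for n,w in (('w',W),('s',S),('d',D)):
    rect(sel(w,.56,.69,-.12,.08,.070,.083),n+' railtop')
    rect(sel(w,.48,.70,-.18,.2,.0215,.031),n+' guides')
    rect(sel(w,.50,.62,-.29,-.17,.085,.094),n+' standtop')
    for z in (.115,.135,.155): rect(sel(w,.50,.63,-.29,-.17,z,z+.02),n+' handle%.3f'%z)
    h=sel(w,.50,.63,-.29,-.17,.17,.25); print(n,'handle top',len(h) and h[:,2].max())
    rect(sel(w,.50,.63,-.29,-.17,.172,.19),n+' htop')
    rect(sel(w,.54,.66,.26,.4,.085,.094),n+' awlstand')
    h=sel(w,.54,.66,.26,.4,.1,.25); print(n,'awl top',len(h) and h[:,2].max())
    h=sel(w,.6,1,-.15,.3,.1,.5); print('cab xmin',len(h) and (np.percentile(h[:,0],1),h[:,1].min(),np.percentile(h[:,2],99)))
# horizontal grid of rail edges etc.: cabinet corners at y bins
Q=np.vstack([S.reshape(-1,3),W.reshape(-1,3)])
for y in np.arange(-.15,.3,.05):
    m=(abs(Q[:,1]-y)<.025)&(Q[:,2]>.12)&(Q[:,2]<.3)&(Q[:,0]>.62)&(Q[:,0]<1); print(round(y,2), Q[m][:,0].min().round(3) if m.any() else None)
E
```

```text
w railtop 5183 [617.7 -17.2] [45.5 99.7] 10.45 med z 0.0756
w guides 3288 [619.2 -16. ] [ 91.5 245.8] 17.36 med z 0.0256
w standtop 45 [ 581.3 -194.3] [ 3.6 12.7] 81.55 med z 0.0877
w handle0.115 0
w handle0.135 0
w handle0.155 0
w handle top 0
w htop 0
w awlstand 0
w awl top 0
cab xmin (np.float64(0.6099777737738898), np.float64(-0.012863410760928026), np.float64(0.3201626949545796))
s railtop 344 [618.7 -20. ] [ 50.7 101.4] 11.75 med z 0.0766
s guides 336 [606.   44.1] [ 75.3 287.2] 10.33 med z 0.0264
s standtop 222 [ 557.4 -225.1] [70.9 97.9] 82.95 med z 0.0903
s handle0.115 53 [ 566.4 -234.2] [16.4 35.1] 54.64 med z 0.1243
s handle0.135 59 [ 565.9 -234.5] [17.2 32.5] 51.23 med z 0.1434
s handle0.155 57 [ 567.8 -235.1] [18.8 34.1] 55.29 med z 0.1658
s handle top 0.18636771616626774
s htop 81 [ 571.8 -228.8] [31.4 24.1] 5.54 med z 0.1798
s awlstand 142 [609.4 338.9] [72.4 69.5] 73.94 med z 0.0904
s awl top 0.15686275607406894
cab xmin (np.float64(0.6059300969703735), np.float64(-0.10823600037295986), np.float64(0.4937987743908006))
d railtop 336 [617.9 -16.2] [ 45.7 103.1] 11.17 med z 0.0756
d guides 312 [610.8  16.1] [ 91.  357.5] 16.86 med z 0.0256
d standtop 142 [ 572.5 -223.6] [66.1 69.2] 78.06 med z 0.0895
d handle0.115 62 [ 568.1 -216.1] [33.6 19.7] 31.63 med z 0.1249
d handle0.135 52 [ 566.5 -215.5] [33.3 18.8] 38.42 med z 0.1457
d handle0.155 56 [ 567.6 -216.3] [29.8 14.7] 31.06 med z 0.1643
d handle top 0.1830913572924654
d htop 46 [ 571.8 -222.4] [28.  23.9] 6.83 med z 0.1784
d awlstand 403 [608.5 344.7] [67.3 67.1] 77.06 med z 0.09
d awl top 0.15372537179408172
cab xmin (np.float64(0.6075530247634805), np.float64(-0.10026202106187132), np.float64(0.4918714095836229))
-0.15 None
-0.1 None
-0.05 0.844
0.0 0.62
0.05 0.72
0.1 0.721
0.15 0.686
0.2 0.685
0.25 0.724
```

```bash
python3 - <<'E'
from h import *
a=np.radians(10.45); Rj=np.array([[np.cos(a),-np.sin(a)],[np.sin(a),np.cos(a)]]); c=np.array([.6177,-.0172])
for n in('w0','s0','d0'):
    p,W=pts(n); Q=W.reshape(-1,3); Q=Q[~np.isnan(Q[:,0])]; J=(Q[:,:2]-c)@Rj*1000; z=Q[:,2]*1000
    near=(abs(J[:,0])<90)&(J[:,1]>-130)&(J[:,1]<260)
    def ext(l,m,ax):
        v=J[near&m][:,ax]; print(n,l,len(v),np.percentile(v,[0.5,2,10,50,90,98,99.5]).round(1) if len(v) else '')
    b=(z>10)&(z<14); ext('base x',b,0); ext('base y',b,1)
    g=(z>24)&(z<28)&(J[:,1]<50); ext('guides x',g,0); ext('guides y',g,1)
    f=(z>82)&(z<90)&(abs(J[:,0])<50);ext('z82-90 x',f,0); ext('z82-90 y',f,1)
    f=(z>64)&(z<70)&(J[:,1]>170);ext('cheek y',f,1)
    print('zmax', z[near&(J[:,1]>60)&(abs(J[:,0])<55)].max())
E
```

```text
w0 base x 8980 [-54.3 -53.6 -50.2  20.1  50.9  54.2  55. ]
w0 base y 8980 [-81.3 -78.3 -52.5  65.2 134.  162.3 175.4]
w0 guides x 1476 [-34.1 -31.8  22.7  29.2  34.7  70.6  85.2]
w0 guides y 1476 [-118.6 -116.3  -72.1  -12.8   40.4   48.9   49.8]
w0 z82-90 x 0 
w0 z82-90 y 0 
w0 cheek y 0 
zmax 80.33538007564003
s0 base x 428 [-56.9 -55.6 -52.4 -35.9  20.7  53.7  56.8]
s0 base y 428 [-84.9 -83.9 -76.   64.8 177.1 207.3 212.7]
s0 guides x 113 [-37.  -36.5 -33.9 -25.5  27.1  63.2  75.3]
s0 guides y 113 [-126.5 -123.2  -71.8  -31.8   33.8   45.7   47.8]
s0 z82-90 x 4 [-23.9 -22.6 -15.8  10.4  20.3  21.5  21.7]
s0 z82-90 y 4 [-36.9 -36.4 -33.4  -5.2 111.9 145.2 151.5]
s0 cheek y 52 [173.9 175.7 180.7 198.1 205.3 207.4 208. ]
zmax 85.28389045770662
d0 base x 696 [-54.3 -53.8 -50.8 -37.3  45.9  54.   74.1]
d0 base y 696 [-117.5  -75.   -18.9  144.1  213.7  218.6  219.9]
d0 guides x 130 [-34.8 -34.7 -33.3 -26.3  37.4  82.   85.8]
d0 guides y 130 [-123.7 -118.6  -80.2   -5.2   47.8   49.8   49.8]
d0 z82-90 x 0 
d0 z82-90 y 0 
d0 cheek y 108 [170.2 170.3 172.2 203.4 210.7 211.8 212.3]
zmax 572.6442915674098
```

```bash
python3 - <<'E'
from h import *
w=cv2.imread('pics/w0.png'); cv2.imwrite('pics/w0c.png',cv2.resize(w[0:260,90:280],(570,598),interpolation=cv2.INTER_CUBIC)[:598])
E
```

```text
(no output)
```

View pics/w0c.png

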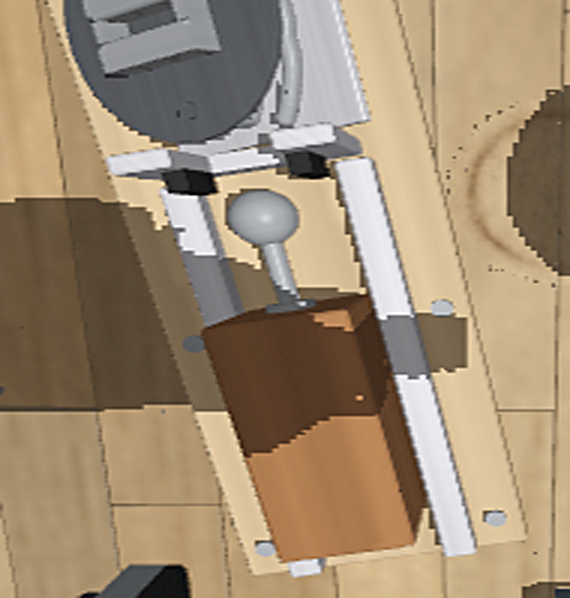

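The frame and pads are at crop (180-310,165), the ball is at (262,215), and the slot runs out of the top edge of the view. From the fit, the rail end is at jig y ≈ -19.5 mm, so the rail has to slide about 52 mm.

{"name": "servo_tool", "arguments": {
  "turn": [
    [0, 0, 1],
    [0, 0, 2.09],
    [0, 0, 2.09],
    [0, 0, 2.09],
    [0, 0, 2.09],
    [0, 0, 2.09],
    [0, 0, 2.09],
    [0, 0, 2.09]
  ],
  "slide": [
    [-1, -0.7, -1],
    [-1.77, -1.23, -2],
    [-1.77, -1.23, -3.2],
    [-1.77, -1.23, -4.5],
    [-1.77, -1.23, -5.5],
    [-1.77, -1.23, -6.28],
    [-1.77, -1.23, -6.28],
    [-1.77, -1.23, -6.28]
  ],
  "hand": [1, 1, 1, 1, 1, 1, 1, 0.9],
  "squeeze": 40
}}

```text
clock: 1.15
tcp_pos: [0.6225, -0.0369, 0.0437]
orientation: [2.009, 2.414, 0.001]
contact_force: [-0.0, 0.1, 0.4]
grip_width: 0.0768
gripper_force: 0.0
```

{"name": "servo_tool", "arguments": {
  "turn": [
    [0, 0, 0],
    [0, 0, 0],
    [0, 0, 0],
    [0, 0, 0],
    [0, 0, 0],
    [0, 0, 0]
  ],
  "slide": [
    [0, 0, 0],
    [0, 0, 0],
    [0, 0, 0],
    [0, 0, 0],
    [0, 0, 0],
    [0, 0, 0]
  ],
  "hand": [0.3, 0.3, 0.3, 0.3, 0.3, 0.3],
  "squeeze": 30
}}

```text
clock: 1.9
tcp_pos: [0.6227, -0.037, 0.044]
orientation: [2.009, 2.413, 0.002]
contact_force: [-0.9, -0.3, 6.2]
grip_width: 0.0445
gripper_force: 33.2
```

{"name": "servo_tool", "arguments": {
  "turn": [
    [0, 0, 0],
    [0, 0, 0],
    [0, 0, 0],
    [0, 0, 0],
    [0, 0, 0],
    [0, 0, 0]
  ],
  "slide": [
    [-0.09, 0.5, 0],
    [-0.18, 1.0, 0],
    [-0.25, 1.35, 0],
    [-0.29, 1.57, 0],
    [-0.31, 1.68, 0],
    [-0.316, 1.71, 0]
  ],
  "hand": [0.3, 0.3, 0.3, 0.3, 0.3, 0.3]
}}

```text
clock: 2.65
tcp_pos: [0.6135, 0.014, 0.044]
orientation: [2.009, 2.412, 0.002]
contact_force: [0.8, -3.1, 5.1]
grip_width: 0.045
gripper_force: 33.2
```

```bash
python3 - <<'E'
from h import *
grab('wrist','w1'); w=cv2.imread('pics/w1.png'); cv2.imwrite('pics/w1c.png',cv2.resize(w,(800,600),interpolation=cv2.INTER_CUBIC)); print(r.get_obs()['contact_force'])
E
```

```text
[-0.29773209 -1.21198977  6.26207066]
```

View pics/w1c.png

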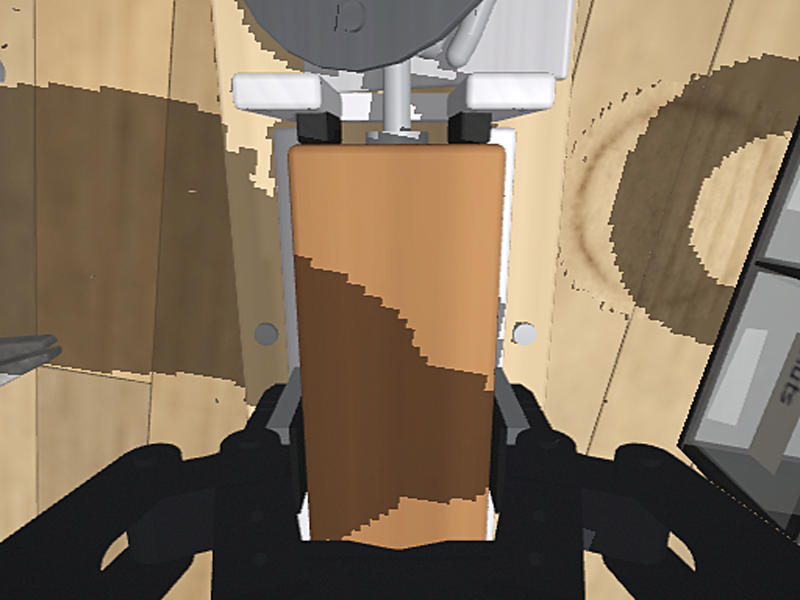

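The rail end (y≈145 px) is close to or touching the pads (y≈140 px). I'll push a little more and watch the force.

{"name": "servo_tool", "arguments": {
  "turn": [
    [0, 0, 0],
    [0, 0, 0],
    [0, 0, 0],
    [0, 0, 0]
  ],
  "slide": [
    [-0.01, 0.04, 0],
    [-0.018, 0.08, 0],
    [-0.018, 0.08, 0],
    [-0.018, 0.08, 0]
  ],
  "hand": [0.3, 0.3, 0.3, 0.3]
}}

```text
clock: 3.2
tcp_pos: [0.6131, 0.0155, 0.044]
orientation: [2.01, 2.411, 0.001]
contact_force: [1.5, -3.0, 5.3]
grip_width: 0.0442
gripper_force: 33.1
```

```bash
python3 - <<'E'
from h import *
grab('wrist','w2')
a=np.radians(10.45); Rj=np.array([[np.cos(a),-np.sin(a)],[np.sin(a),np.cos(a)]]); c=np.array([.6177,-.0172])
p,W=pts('w2'); Q=W.reshape(-1,3); J=(Q[:,:2]-c)@Rj*1000; z=Q[:,2]*1000
m=(abs(z-76)<3)&(abs(J[:,0])<20)&(J[:,1]<105); print('rail end y',np.percentile(J[m,1],[95,99,99.9]))
m=(z>78)&(z<95)&(abs(J[:,0])<45)&(abs(J[:,0])>16)&(J[:,1]>95)&(J[:,1]<135); print('frame top y',m.sum(),np.percentile(J[m,1],[0.5,1,5,50,95,99]),np.percentile(z[m],[5,50,95]))
E
```

```text
rail end y [ 99.52990382 102.28499422 102.90257965]Traceback (most recent call last):
  File "<stdin>", line 6, in <module>
    return _quantile_unchecked(
        a, q, axis, out, overwrite_input, method, keepdims, weights)
    return _ureduce(a,
                    func=_quantile_ureduce_func,
    ...<5 lines>...
                    overwrite_input=overwrite_input,
                    method=method)
    r = func(a, **kwargs)
    result = _quantile(arr,
                       quantiles=q,
    ...<2 lines>...
                       out=out,
                       weights=wgt)
    slices_having_nans = np.isnan(arr[-1, ...])
                                  ~~~^^^^^^^^^
IndexError: index -1 is out of bounds for axis 0 with size 0
```

```bash
python3 - <<'E'
from h import *
a=np.radians(10.45); Rj=np.array([[np.cos(a),-np.sin(a)],[np.sin(a),np.cos(a)]]); c=np.array([.6177,-.0172])
p,W=pts('w2'); Q=W.reshape(-1,3); J=(Q[:,:2]-c)@Rj*1000; z=Q[:,2]*1000
m=(z>68)&(z<80)&(abs(J[:,0])<52)&(abs(J[:,0])>16)&(J[:,1]>104)&(J[:,1]<135); print('frame',m.sum(),np.percentile(J[m,1],[0,1,5,50,95,99]),np.percentile(z[m],[5,50,95]),np.percentile(J[m,0],[1,99]))
m=(z>25)&(z<65)&(abs(J[:,0])<34)&(J[:,1]>101)&(J[:,1]<109); print(m.sum(), np.percentile(J[m,1],[1,5,50]) if m.any() else '')
E
```

```text
frame 2479 [107.97666188 108.06951938 108.33827801 111.54201786 114.80924957
 128.57544864] [72.09738168 73.51974053 74.58914577] [-31.93540771  31.58637787]
1808 [102.10992595 103.29190926 105.83851715]
```

The rail end is about 5 mm short of the frame and pressing lightly on the pads, so I'll release it and rise to view the slot.

{"name": "servo_tool", "arguments": {
  "turn": [
    [0, 0, 0],
    [0, 0, 0],
    [0, 0, 0],
    [0, 0, 0],
    [0, 0, 0],
    [0, 0, 0],
    [0, 0, 0],
    [0, 0, 0]
  ],
  "slide": [
    [0, 0, 0],
    [0, 0, 0],
    [0, 0, 0],
    [0, 0, 1],
    [0, 0, 2.5],
    [0, 0.5, 4],
    [0, 1.2, 5.3],
    [0, 1.2, 5.3]
  ],
  "hand": [0.9, 0.9, 0.9, 1, 1, 1, 1, 1]
}}

```text
clock: 4.25
tcp_pos: [0.6138, 0.0558, 0.2055]
orientation: [2.004, 2.415, 0.01]
contact_force: [-0.1, 0.0, -0.4]
grip_width: 0.0853
gripper_force: 0.0
```

```bash
python3 - <<'E'
from h import *
grab('wrist','w3'); w=cv2.imread('pics/w3.png'); cv2.imwrite('pics/w3c.png',cv2.resize(w,(800,600),interpolation=cv2.INTER_CUBIC))
a=np.radians(10.45); Rj=np.array([[np.cos(a),-np.sin(a)],[np.sin(a),np.cos(a)]]); c=np.array([.6177,-.0172])
p,W=pts('w3'); Q=W.reshape(-1,3); J=(Q[:,:2]-c)@Rj*1000-[0,68]; z=Q[:,2]*1000
m=(abs(z-76)<3)&(abs(J[:,0])<20)&(J[:,1]<42); print('rail end y',np.percentile(J[m,1],[95,99,99.9]))
E
```

```text
rail end y [28.6854138  32.34830086 41.35570856]
```

View pics/w3c.png

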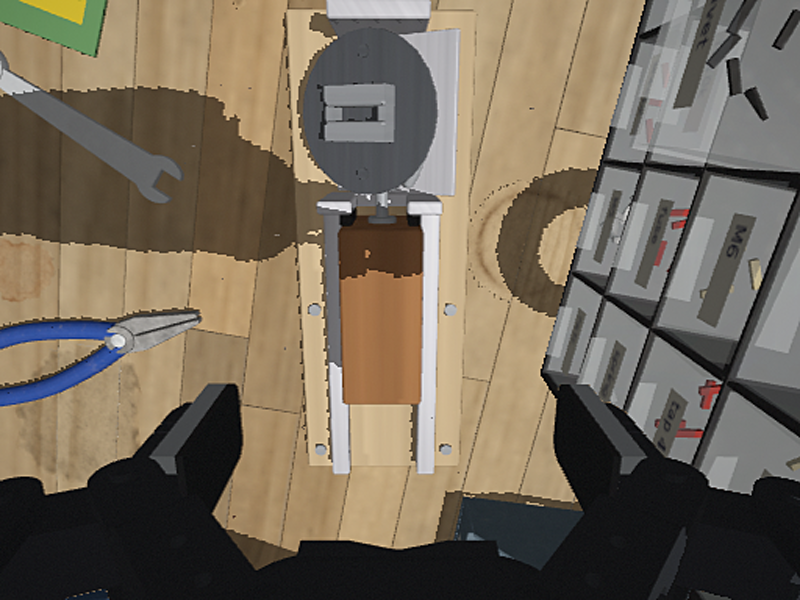

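The view confirms the rail is against the pads, with its end at 32 mm, and has been let go. The slot (333–385,114 px) runs along jig x, so the cam is at 0. Next I'll measure the slot floor and plan the driver approach.

```bash
cat >> h.py <<'E'
a=np.radians(10.45); s3=.5; c3=np.cos(np.pi/6)
RJ=np.array([[np.cos(a),-np.sin(a),0],[np.sin(a),np.cos(a),0],[0,0,1]]); J0=np.array([.6177-.1814*.068,-.0172+.9834*.068,0])
RC=np.array([[c3,0,-s3],[0,1,0],[s3,0,c3]])  # columns: cam x,y,z in jig (cam=0)
def camloc(W): return ((W-J0)@RJ-np.array([0,.09,.045]))@RC*1000
E
python3 - <<'E'
from h import *
p,W=pts('w3'); L=camloc(W); u,v,h=L[...,0],L[...,1],L[...,2]
m=(np.hypot(u,v)>22)&(np.hypot(u,v)<38)&(abs(h-30)<25); print('disc h',np.percentile(h[m],[5,50,95]),m.sum())
m0=(h>np.median(h[m])-8)&(h<np.median(h[m])+3)&(np.hypot(u,v)<55); X=np.stack([u[m0],v[m0]],-1).astype(np.float32); print('disc circle',cv2.minEnclosingCircle(X),np.percentile(X,[1,99],axis=0))
A=np.stack([u[m],v[m],np.ones(m.sum())],-1); print('plane',np.linalg.lstsq(A,h[m],rcond=None)[0])
for vv in range(-20,21,2):
    row=[]
    for uu in range(-24,25,4):
        k=(abs(u-uu)<2)&(abs(v-vv)<1)&(h>0); row.append('%4.0f'%np.median(h[k]) if k.any() else '  --')
    print('%4d'%vv,' '.join(row))
k=cam('wrist'); o=r.get_obs(); print('cam pos',-k[3].T@k[4],k[3][2],o['tcp_pos'],o['joints'].round(2))
Q=np.vstack([pts(n)[1].reshape(-1,3) for n in('s0','d0')])
m=(abs(Q[:,0]-.57)<.09)&(abs(Q[:,1]+.225)<.2)&(Q[:,2]>.1);
for y in np.arange(-.4,-.05,.03):
    k=m&(abs(Q[:,1]-y)<.015); print(round(y,2),k.sum(),Q[k][:,2].max().round(3) if k.any() else '')
E
```

```text
disc h [14.78676603 15.84003286 16.93982812] 3965
disc circle ((4.936203479766846, -1.4728755950927734), 54.61476516723633) [[-37.77689072 -42.92058044]
 [ 39.18735977  48.72911636]]
plane [-3.29682996e-04  1.07759839e-03  1.58592556e+01]
 -20   16   16   16   16   16   16   16   16   16   16   16   16   16
 -18   16   16   16   16   16   16   16   16   16   15   16   16   16
 -16   16   16   15   16   16   16   16   15   16   16   16   15   16
 -14   16   16   16   16   16   16   16   17   16   16   16   15   16
 -12   --   25   26   26   25   26   26   26   26   26   24   16   16
 -10   --   25   26   26   26   26   26   26   26   26   22   16   16
  -8   --   25   26   26   26   26   26   26   26   26   23   16   16
  -6   --   25   26   26   26   26   25   26   26   26   25   16   16
  -4   16   24   25   26   26   25   25   25   25   25   24   16   16
  -2   16   --   22   16   16   16   16   16   16   --   23   16   16
   0   15   --   24   16   16   16   15   16   16   24   23   16   16
   2   16   --   23   17   16   16   16   16   17   25   23   16   15
   4   16   --   25  
[... 205 characters left out ...]
 26   26   26   26   26   26   26   26   25   16   16
  12   16   --   26   26   26   26   26   25   26   26   25   17   16
  14   16   --   26   26   26   26   26   25   17   16   17   16   16
  16   16   16   16   16   16   15   16   16   16   15   15   16   16
  18   16   16   15   16   16   16   16   16   16   16   16   16   16
  20   16   16   16   16   16   16   15   16   16   16   16   16   16
cam pos [0.59862827 0.12196697 0.34550525] [ 0.05284537 -0.26970766 -0.96149111] [0.61250625 0.05410181 0.2032192 ] [-0.17  0.4  -0.02  1.74  0.01  1.   -0.01]
-0.4 0 
-0.37 0 
-0.34 0 
-0.31 0 
-0.28 9 0.114
-0.25 217 0.184
-0.22 498 0.186
-0.19 1 0.107
-0.16 0 
-0.13 0 
-0.1 0 
-0.07 295 0.683
```

{"name": "servo_tool", "arguments": {
  "turn": [
    [0, 0, 2.1],
    [0, 0, 4.2],
    [0, 0, 6.3],
    [0, 0, 8.4],
    [0, 0, 10.5],
    [0, 0, 12.6],
    [0, 0, 14.7],
    [0, 0, 16]
  ],
  "slide": [
    [-0.2, -0.5, 1.2],
    [-0.4, -2, 2],
    [-0.6, -3.5, 2],
    [-0.8, -5, 2],
    [-1, -6.5, 2],
    [-1.2, -8, 2],
    [-1.3, -9, 2],
    [-1.35, -9.3, 2]
  ],
  "hand": [1, 1, 1, 1, 1, 1, 1, 1]
}}

```text
clock: 5.3
tcp_pos: [0.5692, -0.2299, 0.2597]
orientation: [0.011, -3.138, 0.0]
contact_force: [0.3, 0.7, -0.3]
grip_width: 0.0856
gripper_force: 0.0
```

{"name": "servo_tool", "arguments": {
  "turn": [
    [0, 0, 0],
    [0, 0, 0]
  ],
  "slide": [
    [0, 0, 0],
    [0, 0, 0]
  ],
  "hand": [1, 1]
}}

```text
clock: 5.55
tcp_pos: [0.571, -0.2255, 0.2609]
orientation: [0.01, -3.14, -0.001]
contact_force: [-0.3, -0.4, 0.5]
grip_width: 0.0853
gripper_force: 0.0
```

```bash
python3 - <<'E'
from h import *
grab('wrist','w4'); w=cv2.imread('pics/w4.png'); cv2.imwrite('pics/w4c.png',cv2.resize(w,(800,600),interpolation=cv2.INTER_CUBIC))
p,W=pts('w4'); Q=W.reshape(-1,3)
m0=(abs(Q[:,0]-.57)<.06)&(abs(Q[:,1]+.225)<.06)
for lo,hi,l in((.174,.19,'top'),(.0925,.102,'guard'),(.084,.0925,'stand')):
    M=Q[m0&(Q[:,2]>lo)&(Q[:,2]<hi)]; 
    if len(M)>5: print(l,len(M),cv2.minAreaRect((M[:,:2]*1000).astype(np.float32)),np.median(M,0))
print(r.get_obs()['tcp_pos'],r.get_obs()['joints'].round(2))
E
```

```text
top 1371 ((571.0693359375, -225.26480102539062), (29.79765510559082, 23.906314849853516), 4.1923089027404785) [ 0.56929845 -0.22550635  0.17938721]
guard 678 ((567.4102783203125, -224.6984405517578), (44.14568328857422, 37.012020111083984), 87.41291046142578) [ 0.56195398 -0.22447056  0.0955836 ]
stand 2558 ((571.4136962890625, -225.1351318359375), (66.16366577148438, 66.3324203491211), 77.47608184814453) [ 0.55817317 -0.22820642  0.08957245]
[ 0.57128182 -0.22519273  0.2612319 ] [ 0.4   0.36 -0.16  1.66  0.06  1.12  1.8 ]
```

View pics/w4c.png

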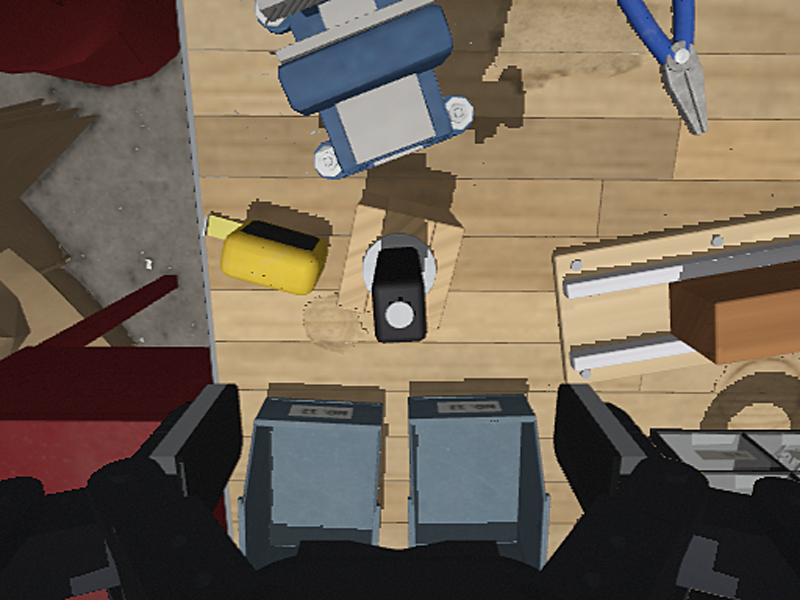

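The driver handle is at (400,295 px) in its stand. The fit gives (0.5711,-0.2253) with the blade axis at +4.2°, so I'll descend and grip across the flats.

{"name": "servo_tool", "arguments": {
  "turn": [
    [0, 0, 0.76],
    [0, 0, 0.76],
    [0, 0, 0.76],
    [0, 0, 0.76],
    [0, 0, 0.76],
    [0, 0, 0.76]
  ],
  "slide": [
    [0, 0, -1],
    [0, 0, -2.2],
    [0, 0, -3.4],
    [0, 0, -4.1],
    [0, 0, -4.34],
    [0, 0, -4.34]
  ],
  "hand": [1, 1, 1, 1, 1, 1]
}}

```text
clock: 6.35
tcp_pos: [0.5716, -0.2257, 0.1318]
orientation: [0.117, -3.139, -0.0]
contact_force: [0.0, -0.5, -0.2]
grip_width: 0.0853
gripper_force: 0.0
```

{"name": "servo_tool", "arguments": {
  "turn": [
    [0, 0, 0],
    [0, 0, 0],
    [0, 0, 0],
    [0, 0, 0],
    [0, 0, 0],
    [0, 0, 0],
    [0, 0, 0],
    [0, 0, 0]
  ],
  "slide": [
    [0, 0, 0],
    [0, 0, 0],
    [0, 0, 0],
    [0, 0, 0],
    [0, 0, 0],
    [0, 0, 0],
    [0, 0, 0],
    [0, 0, 0]
  ],
  "hand": [0.1, 0.1, 0.1, 0.1, 0.1, 0.1, 0.1, 0.1],
  "squeeze": 90
}}

```text
clock: 7.35
tcp_pos: [0.5716, -0.2262, 0.1321]
orientation: [-0.116, 3.139, -0.0]
contact_force: [-1.7, 1.3, 5.8]
grip_width: 0.0231
gripper_force: 87.8
```

```bash
python3 - <<'E'
from h import *
from scipy.spatial.transform import Rotation as T
o=r.get_obs(); print(o['tcp_pos'],o['orientation'])
R=T.from_rotvec(o['orientation']).as_matrix(); print(R.round(3))
# target: driver axes at slot (cam=0)
Rw=RJ@RC; slot=J0+RJ@(np.array([0,.09,.045])+RC@np.array([-1,0.3,16])/1000); print('slot',slot, 'z',Rw[:,2])
# driver frame now: upright, yaw as tool y; origin stand .090
yd=R[:,1]*[1,1,0]; yd/=np.linalg.norm(yd); D=np.stack([np.cross(yd,[0,0,1]),yd,[0,0,1.]],1)
g=D.T@(o['tcp_pos']-np.array([.5711,-.2253,.090])); G=D.T@R; np.savez('grasp.npz',g=g,G=G); print('tcp in driver',g*1000)
for h in (80,40,14,5,0):
    dor=slot+Rw[:,2]*(.080+h/1000); tcp=dor+Rw@g; RR=Rw@G
    dr=T.from_matrix(RR@R.T).as_rotvec(); print(h,'slide units',((tcp-o['tcp_pos'])/.03).round(2),'turn',np.degrees(dr)/5)
E
```

```text
[ 0.57160609 -0.2261903   0.1321273 ] [-1.16466546e-01  3.13898993e+00 -1.70479236e-04]
[[-0.997 -0.074  0.   ]
 [-0.074  0.997 -0.   ]
 [-0.    -0.    -1.   ]]
slot [0.58026745 0.13686535 0.05835641] z [-0.49170678 -0.0906887   0.8660254 ]
tcp in driver [ 0.43872523 -0.92535295 42.12730025]
80 slide units [-3.01 11.46  3.38] turn [ 0.76793626 -5.95355157  1.21157595]
40 slide units [-2.35 11.58  2.23] turn [ 0.76793626 -5.95355157  1.21157595]
14 slide units [-1.92 11.66  1.48] turn [ 0.76793626 -5.95355157  1.21157595]
5 slide units [-1.78 11.69  1.22] turn [ 0.76793626 -5.95355157  1.21157595]
0 slide units [-1.69 11.7   1.07] turn [ 0.76793626 -5.95355157  1.21157595]
```

Grasped. I'll lift straight out, then carry it to a hover about 80 mm over the slot with the tilt applied.

{"name": "servo_tool", "arguments": {
  "turn": [
    [0, 0, 0],
    [0, 0, 0],
    [0, 0, 0],
    [0, 0, 0],
    [0.2, -1.2, 0.24],
    [0.36, -2.8, 0.6],
    [0.55, -4.4, 0.9],
    [0.7, -5.4, 1.1]
  ],
  "slide": [
    [0, 0, 0.7],
    [0, 0, 2],
    [0, 0, 3.3],
    [0, 0.3, 4.3],
    [-0.6, 2, 4.5],
    [-1.3, 4, 4.5],
    [-2, 6, 4.3],
    [-2.6, 8, 4]
  ],
  "hand": [0.1, 0.1, 0.1, 0.1, 0.1, 0.1, 0.1, 0.1]
}}

```text
clock: 8.35
tcp_pos: [0.4921, 0.0118, 0.2514]
orientation: [-0.228, 2.656, 0.059]
contact_force: [0.3, 1.3, -1.6]
grip_width: 0.0231
gripper_force: 88.3
```

{"name": "servo_tool", "arguments": {
  "turn": [
    [0.04, -0.4, 0.1],
    [0.07, -0.55, 0.11],
    [0.07, -0.55, 0.11],
    [0.07, -0.55, 0.11],
    [0.07, -0.55, 0.11]
  ],
  "slide": [
    [-0.2, 1.7, -0.3],
    [-0.35, 3, -0.5],
    [-0.41, 3.46, -0.62],
    [-0.41, 3.46, -0.62],
    [-0.41, 3.46, -0.62]
  ],
  "hand": [0.1, 0.1, 0.1, 0.1, 0.1]
}}

```text
clock: 8.98
tcp_pos: [0.4819, 0.1135, 0.2332]
orientation: [-0.237, 2.61, 0.063]
contact_force: [0.4, -0.7, -1.6]
grip_width: 0.0231
gripper_force: 88.3
```

```bash
cat >> h.py <<'E'
from scipy.spatial.transform import Rotation as T
def plan(hs,uv=(-1,.3),th=0.0,cur=None):
    o=r.get_obs(); R=T.from_rotvec(o['orientation']).as_matrix(); k=np.load('grasp.npz'); g=k['g'].copy(); g[1]=0; G=k['G']
    slot=J0+RJ@(np.array([0,.09,.045])+RC@np.array([uv[0],uv[1],16])/1000)
    Rw=RJ@RC@T.from_rotvec([0,0,-th]).as_matrix()
    D=R@G.T; tip=o['tcp_pos']-D@g-D[:,2]*.08; print('tip est in cam frame',camloc(tip).round(1),'tilt',np.degrees(T.from_matrix(Rw.T@D).as_rotvec()).round(2),'F',o['contact_force'].round(1),'clk',o['clock'])
    for h in hs:
        tcp=slot+Rw[:,2]*(.080+h/1000)+Rw@g; print(h,'slide',((tcp-o['tcp_pos'])/.03).round(2),'turn',(np.degrees(T.from_matrix(Rw@G@R.T).as_rotvec())/5).round(2))
E
python3 - <<'E'
from h import *
plan([80,12])
grab('wrist','w5'); w=cv2.imread('pics/w5.png'); cv2.imwrite('pics/w5c.png',cv2.resize(w,(800,600),interpolation=cv2.INTER_CUBIC))
grab('side','d5');grab('scene','s5')
E
```

```text
tip est in cam frame [-1.7 -4.9 95.8] tilt [-0.03  0.1  -0.07] F [ 0.4 -0.7 -1.6] clk 8.975
80 slide [-0.02  0.17  0.01] turn [ 0.   -0.02  0.02]
12 slide [ 1.09  0.38 -1.95] turn [ 0.   -0.02  0.02]
```

View pics/w5c.png

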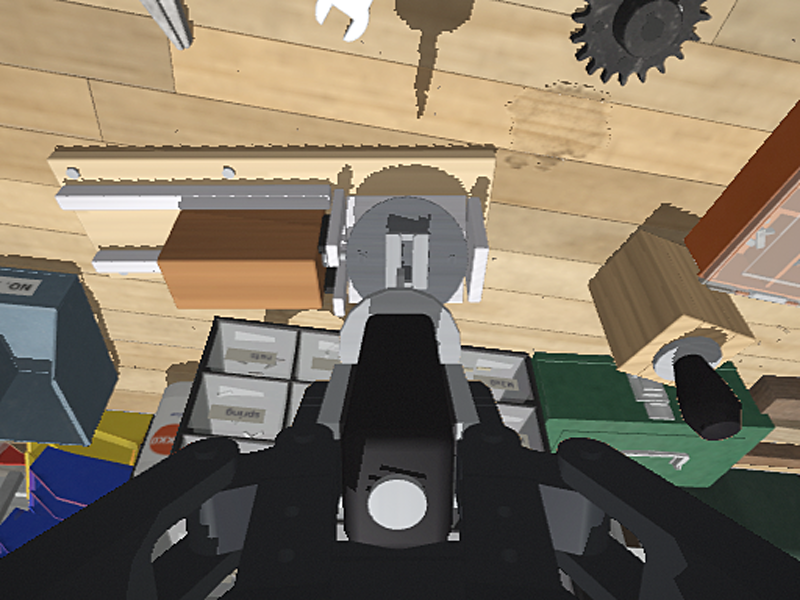

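The driver is centred in the fingers (handle at x≈400 px), and the slot shows at (405,260 px). I'll re-measure the slot from this pose and look for the blade in the fixed cameras.

```bash
python3 - <<'E'
from h import *
p,W=pts('w5'); L=camloc(W); u,v,h=L[...,0],L[...,1],L[...,2]
for lo,hi,l in((24,28,'hub'),(14,18.5,'floor')):
    m=(h>lo)&(h<hi)&(abs(u)<24)&(abs(v)<16 if l=='hub' else abs(v)<3.6)&((abs(u)<11)if l!='hub' else True); print(l,m.sum(),np.percentile(u[m],[1,5,50,95,99]).round(1),np.percentile(v[m],[1,5,50,95,99]).round(1),np.median(h[m]))
for vv in np.arange(-6,7,1):
    k=(abs(v-vv)<.5)&(u>-9)&(u<6)&(h>10)&(h<30); print(vv,k.sum(),np.percentile(h[k],[10,50,90]).round(1) if k.sum()>2 else '')
for n in('d5','s5'):
    p,W=pts(n); L=camloc(W); u,v,h=L[...,0],L[...,1],L[...,2]
    for lo,hi in((97,112),(115,165)):
        k=(abs(u)<25)&(abs(v+3)<25)&(h>lo)&(h<hi); print(n,lo,hi,k.sum(),np.percentile(u[k],[2,50,98]).round(1) if k.any() else'',np.percentile(v[k],[2,50,98]).round(1) if k.any() else'')
    k=(abs(u)<25)&(abs(v+3)<25)&(h>60)&(h<130); print('min h',np.percentile(h[k],[0.5,2]))
plan([80,12])
E
```

```text
hub 673 [-18.1 -17.1  -2.7  15.   16.9] [-12.9 -11.9   4.3  12.6  13.5] 25.660896376189573
floor 128 [-10.4  -9.9  -1.    9.8  10.8] [-2.7 -2.6  0.5  3.6  3.6] 15.856678942165612
-6 12 [25.1 25.6 26.4]
-5 12 [24.7 26.  26.7]
-4 12 [24.6 25.3 26. ]
-3 13 [14.7 15.7 16.9]
-2 14 [15.  16.3 16.6]
-1 15 [14.5 15.8 16.5]
0 13 [15.7 16.3 16.9]
1 8 [15.3 16.2 16.5]
2 7 [14.9 15.7 17.1]
3 12 [14.7 15.7 16.7]
4 29 [15.5 23.5 25.4]
5 15 [24.6 25.5 26.1]
6 14 [25.2 25.7 26.7]
d5 97 112 35 [-10.6  -0.   10.2] [-5.1 -2.4  0. ]
d5 115 165 53 [-4.8  0.3  4.6] [-3.5  0.   1.9]
min h [96.07058961 97.10557045]
s5 97 112 12 [-9.   2.6 11.4] [-9.8 -9.  -6.3]
s5 115 165 17 [-6.4 -1.5  7.4] [-14.4 -10.2  -7.2]
min h [98.81121512 99.37425654]
tip est in cam frame [-1.2 -4.9 95.9] tilt [-0.04  0.05 -0.1 ] F [ 0.7  0.2 -0.8] clk 9.125
80 slide [-0.03  0.17  0.  ] turn [-0.   -0.01  0.02]
12 slide [ 1.08  0.37 -1.96] turn [-0.   -0.01  0.02]
```

{"name": "servo_tool", "arguments": {
  "turn": [
    [0, 0, 0],
    [0, 0, 0],
    [0, 0, 0],
    [0, 0, 0],
    [0, 0, 0],
    [0, 0, 0],
    [0, 0, 0],
    [0, 0, 0]
  ],
  "slide": [
    [0.1, 0.17, -0.1],
    [0.4, 0.25, -0.7],
    [0.7, 0.3, -1.3],
    [0.95, 0.35, -1.7],
    [1.03, 0.36, -1.85],
    [1.05, 0.37, -1.87],
    [1.05, 0.37, -1.87],
    [1.05, 0.37, -1.87]
  ],
  "hand": [0.1, 0.1, 0.1, 0.1, 0.1, 0.1, 0.1, 0.1]
}}

```text
clock: 10.12
tcp_pos: [0.5136, 0.1255, 0.1778]
orientation: [-0.238, 2.608, 0.064]
contact_force: [1.2, 0.9, -1.5]
grip_width: 0.0232
gripper_force: 88.4
```

```bash
python3 - <<'E'
from h import *
plan([12,6,0],uv=(-.5,.3))
grab('side','d6');grab('scene','s6')
for n in('d6','s6'):
    p,W=pts(n); L=camloc(W); u,v,h=L[...,0],L[...,1],L[...,2]
    for lo,hi in((34,48),(55,90)):
        k=(abs(u)<25)&(abs(v)<25)&(h>lo)&(h<hi); print(n,lo,hi,k.sum(),np.percentile(u[k],[2,50,98]).round(1) if k.any() else'',np.percentile(v[k],[2,50,98]).round(1) if k.any() else'')
a=cv2.resize(cv2.imread('pics/d6.png')[150:260,160:270],(400,400),interpolation=cv2.INTER_CUBIC); b=cv2.resize(cv2.imread('pics/s6.png')[120:220,190:290],(400,400),interpolation=cv2.INTER_CUBIC); cv2.imwrite('pics/ab6.png',np.hstack([a,b]))
E
```

```text
tip est in cam frame [-0.2  1.2 31.1] tilt [ 0.    0.01 -0.03] F [ 1.2  0.9 -1.5] clk 10.125
12 slide [ 0.05 -0.02 -0.1 ] turn [-0. -0.  0.]
6 slide [ 0.15 -0.   -0.27] turn [-0. -0.  0.]
0 slide [ 0.25  0.01 -0.44] turn [-0. -0.  0.]
d6 34 48 26 [-9.1  0.2 11.2] [2.2 4.3 6.3]
d6 55 90 39 [-3.6  1.5  5.7] [2.4 5.8 8. ]
s6 34 48 12 [-7.7  1.  12. ] [-15.2  -2.2   1.1]
s6 55 90 10 [-2.8 -0.2  3.8] [-7.1 -4.1 -1. ]
```

View pics/ab6.png

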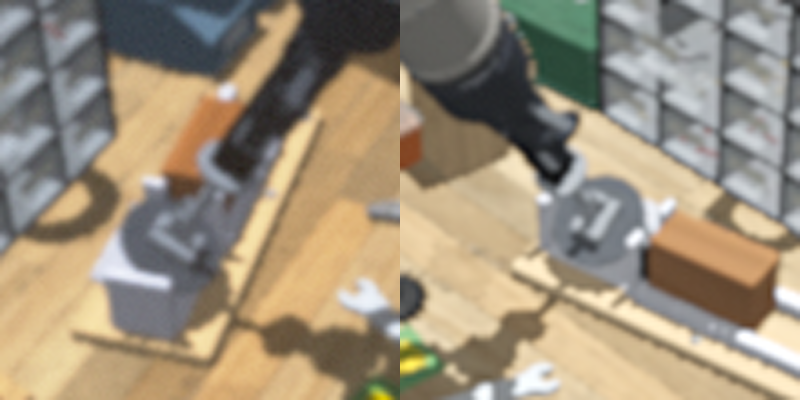

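In both views the blade is just above the slot and lined up with it. I'll insert gently and watch the force.

{"name": "servo_tool", "arguments": {
  "turn": [
    [0, 0, 0],
    [0, 0, 0],
    [0, 0, 0],
    [0, 0, 0],
    [0, 0, 0],
    [0, 0, 0]
  ],
  "slide": [
    [0.0, -0.03, 0],
    [0.05, -0.02, -0.1],
    [0.1, -0.01, -0.19],
    [0.15, 0, -0.27],
    [0.15, 0, -0.27],
    [0.15, 0, -0.27]
  ],
  "hand": [0.1, 0.1, 0.1, 0.1, 0.1, 0.1]
}}

```text
clock: 10.98
tcp_pos: [0.518, 0.1258, 0.1693]
orientation: [-0.239, 2.609, 0.064]
contact_force: [-0.2, 0.1, -1.3]
grip_width: 0.0231
gripper_force: 88.4
```

```bash
python3 - <<'E'
from h import *
plan([6,0],uv=(-.5,.3))
E
```

```text
tip est in cam frame [-0.9  0.7 21.6] tilt [ 0.02  0.05 -0.  ] F [-0.2  0.1 -1.3] clk 10.975
6 slide [ 0.   -0.01  0.02] turn [-0.   -0.01 -0.  ]
0 slide [ 0.1   0.01 -0.16] turn [-0.   -0.01 -0.  ]
```

It's in the slot, 4 mm below the rim with no force. Going on down to the floor.

{"name": "servo_tool", "arguments": {
  "turn": [
    [0, 0, 0],
    [0, 0, 0],
    [0, 0, 0],
    [0, 0, 0],
    [0, 0, 0]
  ],
  "slide": [
    [0.04, 0, -0.06],
    [0.08, 0.0, -0.12],
    [0.09, 0, -0.15],
    [0.09, 0, -0.15],
    [0.09, 0, -0.15]
  ],
  "hand": [0.1, 0.1, 0.1, 0.1, 0.1]
}}

```text
clock: 11.6
tcp_pos: [0.5207, 0.1257, 0.1649]
orientation: [-0.238, 2.609, 0.064]
contact_force: [0.0, -0.7, -1.3]
grip_width: 0.023
gripper_force: 88.4
```

```bash
python3 - <<'E'
from h import *
plan([0],uv=(-.5,.3)); np.savez('seat.npz',R=T.from_rotvec(r.get_obs()['orientation']).as_matrix(),t=r.get_obs()['tcp_pos'])
# turn steps about cam axis through slot, relative to now, command: rot about -n
o=r.get_obs(); n=(RJ@RC)[:,2]; k=np.load('grasp.npz')['g'].copy(); k[1]=0
p=J0+RJ@(np.array([0,.09,.045])+RC@np.array([-.3,.3,16])/1000)
print('axis',n,o['joints'].round(2))
for d in (8,16,24,32,40,48,56,64,72,80,88,92):
    Rr=T.from_rotvec(-n*np.radians(d)); print(d,'turn',(-n*d/5).round(2),'slide',((p+Rr.apply(o['tcp_pos']-p)-o['tcp_pos'])/.03).round(3))
E
```

```text
tip est in cam frame [-0.8  0.2 16.4] tilt [ 0.02  0.04 -0.01] F [ 0.  -0.7 -1.3] clk 11.6
0 slide [ 0.01  0.01 -0.01] turn [-0.   -0.01 -0.  ]
axis [-0.49170678 -0.0906887   0.8660254 ] [ 0.06  0.18 -0.52  2.31  0.96  0.27  0.44]
8 turn [ 0.79  0.15 -1.39] slide [-0.001 -0.    -0.   ]
16 turn [ 1.57  0.29 -2.77] slide [-0.001 -0.001 -0.001]
24 turn [ 2.36  0.44 -4.16] slide [-0.002 -0.001 -0.001]
32 turn [ 3.15  0.58 -5.54] slide [-0.003 -0.001 -0.002]
40 turn [ 3.93  0.73 -6.93] slide [-0.004 -0.001 -0.002]
48 turn [ 4.72  0.87 -8.31] slide [-0.004 -0.    -0.002]
56 turn [ 5.51  1.02 -9.7 ] slide [-0.005  0.    -0.003]
64 turn [  6.29   1.16 -11.09] slide [-0.006  0.    -0.003]
72 turn [  7.08   1.31 -12.47] slide [-0.006  0.001 -0.003]
80 turn [  7.87   1.45 -13.86] slide [-0.007  0.002 -0.004]
88 turn [  8.65   1.6  -15.24] slide [-0.007  0.002 -0.004]
92 turn [  9.05   1.67 -15.93] slide [-0.007  0.003 -0.004]
```

Seated with no side force. I'll turn clockwise about the cam's axis in stages, using a firmer grip.

{"name": "servo_tool", "arguments": {
  "turn": [
    [0.49, 0.09, -0.87],
    [0.98, 0.18, -1.73],
    [1.48, 0.27, -2.6],
    [1.97, 0.36, -3.46],
    [2.46, 0.45, -4.33],
    [2.95, 0.54, -5.2],
    [3.44, 0.63, -6.06],
    [3.93, 0.73, -6.93]
  ],
  "slide": [
    [0, 0, 0],
    [0, 0, 0],
    [0, 0, 0],
    [0, 0, 0],
    [0, 0, 0],
    [0, 0, 0],
    [0, 0, 0],
    [0, 0, 0]
  ],
  "hand": [0.1, 0.1, 0.1, 0.1, 0.1, 0.1, 0.1, 0.1],
  "squeeze": 115
}}

```text
clock: 12.6
tcp_pos: [0.5204, 0.1257, 0.1647]
orientation: [0.68, 2.564, 0.303]
contact_force: [-0.9, 0.0, -1.6]
grip_width: 0.0228
gripper_force: 113.0
```

```bash
python3 - <<'E'
from h import *
plan([0],uv=(-.5,.3)); o=r.get_obs(); print(o['joints'].round(2),o['moment'].round(2),o['grip_width'])
E
```

```text
tip est in cam frame [-1.1  0.5 16.4] tilt [  0.     0.09 -40.15] F [-0.9  0.  -1.6] clk 12.6
0 slide [ 0.02  0.01 -0.  ] turn [-3.95 -0.75  6.95]
[-0.05  0.17 -0.41  2.32  0.91  0.25 -0.22] [-0.12  0.88  0.09] 0.022813396711502468
```

Joints are well behaved, so I'll carry on to about 80°.

{"name": "servo_tool", "arguments": {
  "turn": [
    [0.49, 0.09, -0.87],
    [0.98, 0.18, -1.73],
    [1.48, 0.27, -2.6],
    [1.97, 0.36, -3.46],
    [2.46, 0.45, -4.33],
    [2.95, 0.54, -5.2],
    [3.44, 0.63, -6.06],
    [3.93, 0.73, -6.93]
  ],
  "slide": [
    [0, 0, 0],
    [0, 0, 0],
    [0, 0, 0],
    [0, 0, 0],
    [0, 0, 0],
    [0, 0, 0],
    [0, 0, 0],
    [0, 0, 0]
  ],
  "hand": [0.1, 0.1, 0.1, 0.1, 0.1, 0.1, 0.1, 0.1]
}}

```text
clock: 13.6
tcp_pos: [0.5203, 0.1263, 0.1648]
orientation: [1.557, 2.24, 0.519]
contact_force: [-0.4, 0.9, -1.3]
grip_width: 0.0231
gripper_force: 112.9
```

```bash
python3 - <<'E'
from h import *
plan([0],uv=(-.5,.3)); o=r.get_obs(); print(o['joints'].round(2),o['moment'].round(2),o['grip_width'])
E
```

```text
tip est in cam frame [-0.7  1.4 16.4] tilt [ 5.000e-02  1.200e-01 -8.007e+01] F [-0.4  0.9 -1.3] clk 13.6
0 slide [ 0.02 -0.01 -0.01] turn [-7.88 -1.48 13.86]
[-0.15  0.16 -0.3   2.32  0.85  0.23 -0.87] [-0.01  0.98  0.51] 0.023073324847839943
```

{"name": "servo_tool", "arguments": {
  "turn": [
    [0.3, 0.05, -0.52],
    [0.6, 0.11, -1.04],
    [0.9, 0.16, -1.56],
    [1.18, 0.22, -2.08],
    [1.38, 0.25, -2.43],
    [1.38, 0.25, -2.43]
  ],
  "slide": [
    [0, 0, 0],
    [0, 0, 0],
    [0, 0, 0],
    [0, 0, 0],
    [0, 0, 0],
    [0, 0, 0]
  ],
  "hand": [0.1, 0.1, 0.1, 0.1, 0.1, 0.1]
}}

```text
clock: 14.35
tcp_pos: [0.5205, 0.1263, 0.1648]
orientation: [1.84, 2.061, 0.586]
contact_force: [-1.8, 1.8, -1.5]
grip_width: 0.023
gripper_force: 113.0
```

```bash
python3 - <<'E'
from h import *
plan([0],uv=(-.5,.3)); o=r.get_obs(); print(o['joints'].round(2),o['moment'].round(2),o['moment']@(RJ@RC)[:,2],o['grip_width'])
grab('scene','s7'); grab('side','d7')
for n in('s7','d7','s0'):
    p,W=pts(n); Q=(W.reshape(-1,3)-J0)@RJ*1000
    m=(abs(Q[:,2]-76)<4)&(abs(Q[:,0])<18)&(Q[:,1]<45)&(Q[:,1]>-130); print(n,'rail y ext',m.sum(),np.percentile(Q[m,1],[1,3,97,99]).round(1))
E
```

```text
tip est in cam frame [-0.4  1.4 16.4] tilt [ 7.000e-02  1.000e-01 -9.398e+01] F [-1.8  1.8 -1.5] clk 14.35
0 slide [ 0.02 -0.01 -0.01] turn [-9.25 -1.73 16.27]
[-0.19  0.16 -0.26  2.33  0.84  0.22 -1.1 ] [0.32 1.16 0.4 ] 0.08541033358786837 0.023009136754993213
s7 rail y ext 221 [-61.9 -60.   35.   40.5]
d7 rail y ext 170 [-56.8 -56.   40.6  41.7]
s0 rail y ext 215 [-120.9 -119.7  -23.4  -20.2]
```

The rail is flush, with its rear end at about -60 mm. I'll push a touch more onto the stop, back the blade off about 7° within the slot's play, and withdraw along the axis.

{"name": "servo_tool", "arguments": {
  "turn": [
    [0.2, 0.04, -0.35],
    [0.3, 0.05, -0.52],
    [0.3, 0.05, -0.52],
    [0.3, 0.05, -0.52],
    [-0.1, -0.02, 0.17],
    [-0.4, -0.07, 0.7],
    [-0.4, -0.07, 0.7]
  ],
  "slide": [
    [0, 0, 0],
    [0, 0, 0],
    [0, 0, 0],
    [0, 0, 0],
    [0, 0, 0],
    [0, 0, 0],
    [0, 0, 0]
  ],
  "hand": [0.1, 0.1, 0.1, 0.1, 0.1, 0.1, 0.1]
}}

```text
clock: 15.32
tcp_pos: [0.5212, 0.1247, 0.1651]
orientation: [1.763, 2.112, 0.565]
contact_force: [1.5, 0.8, -1.4]
grip_width: 0.0225
gripper_force: 112.9
```

{"name": "servo_tool", "arguments": {
  "turn": [
    [0, 0, 0],
    [0, 0, 0],
    [0, 0, 0],
    [0, 0, 0],
    [0, 0, 0],
    [0, 0, 0]
  ],
  "slide": [
    [-0.05, -0.01, 0.09],
    [-0.15, -0.03, 0.26],
    [-0.35, -0.06, 0.6],
    [-0.7, -0.13, 1.25],
    [-1.2, -0.22, 2.1],
    [-1.4, -0.25, 2.5]
  ],
  "hand": [0.1, 0.1, 0.1, 0.1, 0.1, 0.1]
}}

```text
clock: 16.08
tcp_pos: [0.4784, 0.1179, 0.2413]
orientation: [1.761, 2.113, 0.568]
contact_force: [0.9, 0.7, -1.3]
grip_width: 0.023
gripper_force: 112.9
```

```bash
python3 - <<'E'
from h import *
plan([0],uv=(-.5,.3)); o=r.get_obs(); print(o['joints'].round(2),o['moment'].round(2),o['grip_width'])
p,_=grab('wrist','w8'); grab('scene','s8'); grab('side','d8')
for n in('w8','s8','d8'):
    p,W=pts(n); Q=(W.reshape(-1,3)-J0)@RJ*1000
    m=(abs(Q[:,2]-76)<4)&(abs(Q[:,0])<18)&(Q[:,1]<45)&(Q[:,1]>-130)
    if m.sum()>9: print(n,'rail y ext',m.sum(),np.percentile(Q[m,1],[1,3,97,99]).round(1))
    L=camloc(W).reshape(-1,3); m=(abs(L[:,2]-26)<2)&(np.hypot(L[:,0],L[:,1])<25); 
    if m.sum()>9: print('hub',m.sum(),cv2.minAreaRect(L[m,:2].astype(np.float32)))
# plan the return: upright above own stand, same driver yaw as before
k=np.load('grasp.npz'); g=k['g'].copy(); g[1]=0; R=T.from_rotvec(o['orientation']).as_matrix()
for yaw in (-86,4.2):
    y=np.radians(yaw); D=T.from_rotvec([0,0,y]).as_matrix(); t=np.array([.5714,-.2252,.09])+D@g
    print(yaw,'turn',(np.degrees(T.from_matrix(D@k['G']@R.T).as_rotvec())/5).round(2),'slide',((t-o['tcp_pos'])/.03).round(2))
w=cv2.imread('pics/w8.png'); cv2.imwrite('pics/w8c.png',cv2.resize(w,(800,600),interpolation=cv2.INTER_CUBIC))
E
```

```text
tip est in cam frame [  0.8   0.7 104.2] tilt [ 6.000e-02 -1.000e-02 -9.007e+01] F [ 0.9  0.7 -1.3] clk 16.075
0 slide [ 1.42  0.27 -2.56] turn [-8.87 -1.63 15.6 ]
[-0.02 -0.05 -0.42  2.32  0.3   0.38 -0.52] [-0.14  0.64 -0.02] 0.02296486351966417
hub 676 ((-0.27587413787841797, 0.3311119079589844), (26.97425651550293, 36.02241897583008), 4.1878228187561035)
s8 rail y ext 209 [-61.3 -60.4  34.9  38.9]
hub 34 ((2.5513854026794434, -2.7188148498535156), (26.40559959411621, 36.584983825683594), 10.175966262817383)
d8 rail y ext 292 [-56.8 -54.4  41.5  42.9]
hub 72 ((0.3657188415527344, 1.6621150970458984), (26.39070701599121, 39.03142547607422), 0.9927177429199219)
-86 turn [-0.77  5.96 -1.25] slide [  3.1  -11.45  -3.64]
4.2 turn [-5.2   4.01 16.35] slide [  3.12 -11.44  -3.64]
```

View pics/w8c.png

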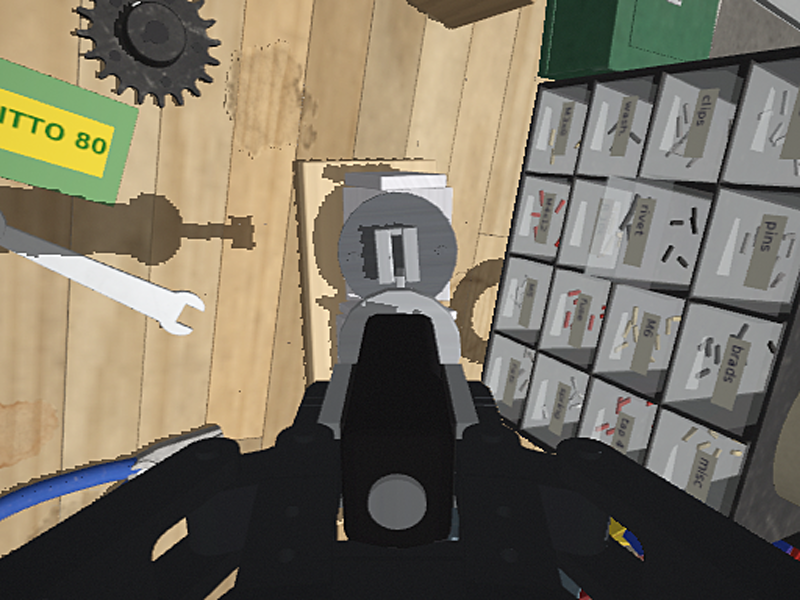

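The cam now stands at about 1.50 rad (hub angle 85.8°) and the rail stays flush. I'll return the driver upright over its stand, keeping its present yaw because the square hole allows it.

{"name": "servo_tool", "arguments": {
  "turn": [
    [-0.1, 0.8, -0.17],
    [-0.25, 2, -0.4],
    [-0.4, 3.2, -0.67],
    [-0.55, 4.4, -0.92],
    [-0.7, 5.4, -1.13],
    [-0.77, 5.96, -1.25],
    [-0.77, 5.96, -1.25],
    [-0.77, 5.96, -1.25]
  ],
  "slide": [
    [0.1, -0.8, 0.5],
    [0.6, -2.4, 0.6],
    [1.1, -4.2, 0.6],
    [1.6, -6, 0.6],
    [2.1, -7.8, 0.6],
    [2.6, -9.6, 0.5],
    [3.1, -11, 0.4],
    [3.1, -11.45, 0.3]
  ],
  "hand": [0.1, 0.1, 0.1, 0.1, 0.1, 0.1, 0.1, 0.1]
}}

```text
clock: 17.23
tcp_pos: [0.5718, -0.2291, 0.2468]
orientation: [-2.146, -2.293, 0.007]
contact_force: [-0.5, 0.1, -1.7]
grip_width: 0.0229
gripper_force: 112.9
```

{"name": "servo_tool", "arguments": {
  "turn": [
    [0, 0, 0],
    [0, 0, 0],
    [0, 0, 0]
  ],
  "slide": [
    [0, 0, 0],
    [0, 0, 0],
    [0, 0, 0]
  ],
  "hand": [0.1, 0.1, 0.1]
}}

```text
clock: 17.6
tcp_pos: [0.5719, -0.2236, 0.2492]
orientation: [-2.138, -2.301, 0.001]
contact_force: [-0.1, 0.1, -1.3]
grip_width: 0.0228
gripper_force: 112.9
```

```bash
python3 - <<'E'
from h import *
o=r.get_obs(); k=np.load('grasp.npz'); g=k['g'].copy(); g[1]=0; R=T.from_rotvec(o['orientation']).as_matrix()
Dc=R@k['G'].T; print('driver z',Dc[:,2].round(3),'origin',o['tcp_pos']-Dc@g,o['joints'].round(2),o['clock'])
yaw=np.arctan2(Dc[1,0],Dc[0,0]); D=T.from_rotvec([0,0,yaw]).as_matrix(); t=np.array([.5714,-.2252,.09])+D@g
print('turn',(np.degrees(T.from_matrix(D@k['G']@R.T).as_rotvec())/5).round(2),'slide',((t-o['tcp_pos'])/.03).round(2))
grab('wrist','w9')
p,W=pts('w9');Q=W.reshape(-1,3); m=(abs(Q[:,0]-.571)<.05)&(abs(Q[:,1]+.225)<.05)&(abs(Q[:,2]-.09)<.004)
if m.sum()>9: print(m.sum(),cv2.minAreaRect((Q[m,:2]*1000).astype(np.float32)))
E
```

```text
driver z [ 0.001 -0.     1.   ] origin [ 0.57187794 -0.22311099  0.20705649] [ 0.29  0.36 -0.03  1.69  0.01  1.09  0.33] 17.6
turn [-0.   -0.01 -0.  ] slide [-0.02 -0.07 -3.9 ]
2911 ((571.7156982421875, -225.0574493408203), (65.75877380371094, 66.19339752197266), 77.51575469970703)
```

{"name": "servo_tool", "arguments": {
  "turn": [
    [0, 0, 0],
    [0, 0, 0],
    [0, 0, 0],
    [0, 0, 0],
    [0, 0, 0],
    [0, 0, 0],
    [0, 0, 0],
    [0, 0, 0]
  ],
  "slide": [
    [-0.02, -0.07, -0.4],
    [-0.02, -0.07, -0.8],
    [-0.02, -0.07, -1.5],
    [-0.02, -0.07, -2.3],
    [-0.02, -0.07, -3.1],
    [-0.02, -0.07, -3.6],
    [-0.02, -0.07, -3.83],
    [-0.02, -0.07, -3.86]
  ],
  "hand": [0.1, 0.1, 0.1, 0.1, 0.1, 0.1, 0.1, 0.1]
}}

```text
clock: 18.65
tcp_pos: [0.5712, -0.2274, 0.133]
orientation: [-2.141, -2.299, 0.002]
contact_force: [0.6, 1.3, -1.4]
grip_width: 0.0226
gripper_force: 113.4
```

{"name": "servo_tool", "arguments": {
  "turn": [
    [0, 0, 0],
    [0, 0, 0]
  ],
  "slide": [
    [0, 0, 0],
    [0, 0, -0.02]
  ],
  "hand": [0.1, 0.1]
}}

```text
clock: 18.9
tcp_pos: [0.5716, -0.2276, 0.1333]
orientation: [2.141, 2.298, -0.001]
contact_force: [-0.5, -0.2, -0.7]
grip_width: 0.0226
gripper_force: 113.4
```

{"name": "servo_tool", "arguments": {
  "turn": [
    [0, 0, 0],
    [0, 0, 0],
    [0, 0, 0],
    [0, 0, 0],
    [0, 0, 0],
    [0, 0, 0],
    [0, 0, 0],
    [0, 0, 0]
  ],
  "slide": [
    [0, 0, 0],
    [0, 0, 0],
    [0, 0, 0],
    [0, 0, 0],
    [0, 0, 0.8],
    [0, 0, 2],
    [0, 0, 3.3],
    [0, 0, 4]
  ],
  "hand": [1, 1, 1, 1, 1, 1, 1, 1]
}}

```text
clock: 19.9
tcp_pos: [0.5719, -0.2277, 0.2549]
orientation: [2.14, 2.297, -0.0]
contact_force: [0.4, 0.6, -0.1]
grip_width: 0.0854
gripper_force: 0.0
```

{"name": "servo_tool", "arguments": {
  "turn": [
    [0, 0, 0],
    [0, 0, 0],
    [0, 0, 0],
    [0, 0, 0]
  ],
  "slide": [
    [0, 0, 0],
    [0, 0, 0],
    [0, 0, 0],
    [0, 0, 0]
  ],
  "hand": [1, 1, 1, 1]
}}

```text
clock: 20.4
tcp_pos: [0.5707, -0.2273, 0.2514]
orientation: [-2.14, -2.298, 0.003]
contact_force: [0.0, -0.3, 0.2]
grip_width: 0.0852
gripper_force: 0.0
```

```bash
python3 - <<'E'
from h import *
for n in('wrist','scene','side'):
    grab(n,'f'+n[:2]); p,W=pts('f'+n[:2]); Q=W.reshape(-1,3); m0=(abs(Q[:,0]-.571)<.05)&(abs(Q[:,1]+.225)<.05)
    M=Q[m0&(Q[:,2]>.172)&(Q[:,2]<.21)]; print(n,len(M),cv2.minAreaRect((M[:,:2]*1000).astype(np.float32)) if len(M)>5 else '',np.median(M[:,2]) if len(M) else '')
    J=(Q-J0)@RJ*1000; m=(abs(J[:,2]-76)<4)&(abs(J[:,0])<18)&(J[:,1]<45)&(J[:,1]>-130)
    if m.sum()>9: print('rail',np.percentile(J[m,1],[1,3,97,99]).round(1))
print(r.get_obs()['contact_force'],r.get_obs()['clock'])
E
```

```text
wrist 1486 ((570.293212890625, -228.5010528564453), (23.260478973388672, 29.788442611694336), 3.683072566986084) 0.17939452895136881
scene 83 ((570.5186157226562, -232.00881958007812), (28.140945434570312, 24.847917556762695), 87.51348876953125) 0.18050511976382277
rail [-62.9 -60.6  34.3  39.2]
side 44 ((569.764892578125, -224.64064025878906), (22.63573455810547, 28.192617416381836), 7.979691982269287) 0.17898923357776586
rail [-57.3 -54.7  40.6  41.8]
[ 0.27108882 -0.03722674  0.02879432] 20.55
```

The driver stands upright with its handle top at 0.179 m, same as at the start, and 3 mm off centre. The rail is still flush, so I'm handing in.

```bash
python3 -c "
from bench import r
print(r.hand_in())"
```

```text
the job is handed in; nothing more can be done
None
```

The job is handed in, but `hand_in` returned no verdict: by my measurements the cam is at its stop (about 1.50 rad), the rail is flush against the frame, and the driver is back upright in its own stand about 3 mm off centre.

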